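# Nest two hand sieves on one hook

## Task

Hang both wire-mesh hand sieves on the one hook by the slots in their handles, open side towards the hook's tip: the large sieve first, then the small one in front of it, slid back until its mesh tray sits inside the large tray. Leave the sanding block standing in the rack.

Things in the scene. Friction and masses are not known exactly. Their poses are not given: they have to be found in the camera images.
- hook: Fixed hook stand: wooden base 120 x 110 x 12 mm, round steel post (16 mm) 40 mm behind the origin, level flat bar 12 mm wide, 8 mm thick, from the post to the tip. Origin on the table under the bar; own x runs along the bar from tip to post, z up. Bar's top 185 mm above the table; it ends at x = -52 mm in the upturned tip (x -52 to -58 mm, 9 mm above the bar's top).
- hook_bar (a point): Point on top of the hook's bar, straight above the stand's origin: a good place for the large sieve's handle (the post's face is 32 mm behind it).
- hook_tip (a point): Topmost point of the upturned tip of the hook, 55 mm in front of hook_bar (-x of the stand) and 9 mm above it.
- large_sieve: Loose, upright in a low plywood rack (rim 28 mm high). Steel tray 124 wide (y), 92 tall (z), 30 deep (x -5 open rim to +25 mesh); walls 3. Wooden handle, x -5 to +5, above the tray: 46 wide with a slot 30 wide from z 100 to 146 mm, solid to 154, then a grip 20 wide (y) up to z 188. Origin: middle of the lower edge, in the handle's plane; z up the handle, -x = open side. 0.2 kg.
- large_sieve_eye (a point): Middle of the upper edge of the large sieve's handle slot (z = 146 mm in its body); this edge rests on the bar when it hangs. In the rack the three things stand in a row one behind another, all facing the robot, about 57 mm apart: lifted clear of the rim, each can leave sideways, without passing over its neighbours.
- small_sieve: Same make, axes and origin, in another compartment, 0.12 kg. Tray 80 wide (y), 56 tall (z), 28 deep (x -5 rim to +23 mesh). Handle x -5 to +5, slot 30 wide from z 82 to 128 mm, solid to 136, then a longer grip 28 wide (y) up to z 208, which stands 38 mm above the large one's grip once both hang; held near its top, the fingertips clear the large one's grip.
- small_sieve_eye (a point): Middle of the upper edge of the small sieve's handle slot (z = 128 mm in its body).
- small_sieve_back (a point): Centre of the back of the small sieve's mesh (x = 23, z = 28 mm in its body); it must end inside the large tray. Hung on the same bar, the trays' centres are level, with about 15 mm round the small one; its handle is then 10 to 25 mm in front of the large one's.
- sanding_block: Bystander in the third compartment: solid wooden block 26 x 90 x 70 mm with a plain flat handle 24 mm wide without a slot, 182 mm tall in all. Origin at the underside, 10 mm in front of the block's middle plane. Leave it standing.
Mind the look-alikes: they are no part of the job. What is shaped like the small_sieve but pink is not meant.

How it is judged:
By the outcome, as a careful person would: the job done as asked, in the order asked, and still so for the second after the job is handed in, with the robot touching nothing.
It also fails if it takes over 70 s, if anything falls off the work surface, if the arm or the gripper's body presses on something with over 40 N, if the wrist force passes 120 N, or if a joint passes its speed limit or range.

## Robot

A 6-joint arm with a two-finger parallel gripper is mounted at the origin on the work surface; the furniture and walls round the work are solid. World frame = base frame: x ahead of the robot, y to its left, z up, the work surface at z = 0. Lengths are in m, angles in rad, forces in N, time in s.
With the tool pointing down it reaches from about 0.3 to 0.75 m from the base axis. Payload 8.5 kg.
Tool frame: the origin (TCP) lies midway between the tips of the shut fingers; the grasp point (between the pads) lies 19 mm behind it; z points along the fingers, y is the direction in which the jaws open and shut (so a half turn about z gives the same grasp; the last joint's range is limited). The gripper opens to 88 mm and grips with 3 to 60 N. Pads are 18 mm wide; open, the fingers measure 123 mm over their backs; the gripper's body (75 mm by 187 mm) begins 45 mm behind the grasp point.
Start: joints at [1.089, 0.381, 1.297, -0, 1.464, -0.215], TCP at [0.145, 0.531, 0.215] pointing down, gripper open.
Joint ranges: [-3.11, 3.11], [-0.89, 2.33], [0.22, 2.48], [-1.42, 4.56], [0.17, 2.85], [-2.88, 2.88]. Speed limits (rad/s): [2.39, 2.39, 3.14, 3.14, 3.14, 3.14].

## Interface

Orientations are given as a unit quaternion [w, x, y, z].
In Python, from bench import get_state, read_camera, hand_in, regions_of gives the robot as it stands. The module is installed in compiled form; this text tells all that it offers.
- The arm moves only by the tool drive_tool, never from a script. Its argument "moves" is one flat list of numbers, 5 for each row, row after row: the opening, from -1 (shut) to 1 (fully open), then the shift along the tool's x, y, z in mm, then the turn about the tool's z in degrees. A call has 1 to 5 rows; each row is the pose to reach, as a shift and turn from the pose commanded when the call began, along the tool's axes at that moment; what a row does not reach only later rows make up. A row lasts 1/8 s, in which the tool goes at most 62.5 mm and 10.7 degrees, less where a joint would pass 70% of its speed; a pose out of reach is approached as far as the arm can. A call with a gripper value outside its range is refused whole. The fingers move at their own pace and stop on an object; "squeeze" is the grip in N (left out, the last holds). Time passes only in rows, so rows that repeat a pose let the fingers close. It gives the time, the measured TCP pose, the force and the opening at its end, in the units of the state.
- get_state(): the state, without advancing time (a new reading comes with each control period).
- read_camera(name): name is "side" or "top"; returns a dict with "frame" (480x640x3 uint8, blue, green, red), "camera_matrix" (3x3 intrinsics, pixels), "dist" ([k1, k2, p1, p2, k3] as OpenCV has them; the pictures are not rectified), "rvec" (rotation vector, rad) and "tvec" (3), from world to camera coordinates, as OpenCV has them. Camera axes: x right, y down, z forward; pixel columns grow to the right and rows downward; lengths in m; the calibration is good to about 2 mm. A picture is of the moment at which its call begins. There is no depth.
- hand_in(): hands the job in, once; it reports no verdict.
Trained networks look in the newest picture that a camera, given by its name, has taken for a name from the list of things; names that differ only in an ending like _2 or _b are one class to them, and where a whole thing is asked for, a point or a joint stands for the part that bears it (a point fixed in the world has none). Each returns a list of dicts, best first, with "score" (0 to 1); they miss things now and then, are a little off and sometimes report something else, mostly with a low value. They report only what shows in the picture. A call takes as long as a camera call. They do not tell look-alikes from the thing itself.
- regions_of(camera, target): "mask" (480x640 bool, what is visible of it) and "box" ([left, top, right, bottom] in pixels, round what is visible of it).
The state is a dict: "clock": time; "joint_positions": joint angles; "qd": joint speeds; "joint_torque": joint torques, N m; "position": TCP position; "tcp_rot": TCP orientation; "ft_force": force on the tool from outside, world axes, zero at the start; "wrist_torque": the same for the moment, N m; "opening": finger opening in m.
Only numpy, scipy, OpenCV 4.12 (cv2) and the standard library are available. Lean on these libraries where they do the work, as an engineer would, in place of code of your own. Each camera call takes 0.05 s, during which the arm holds its last target.

## Working session

There is one attempt and no reset: what is moved stays moved. The work goes in short steps, Python scripts to look and compute and a tool call to move; the robot and the scene stay as the last step left them, time stands still between calls to the robot, and variables do not carry over. Pictures are saved under pics/ and viewed, and the job is handed in when it is done.

Besides the shell and the picture viewer there is one more tool, called as name(argument=value, ...) on one line, values as JSON. drive_tool: Moves the arm, as the interface text tells. Its arguments: {"type":"object","properties":{"moves":{"type":"array"},"squeeze":{"type":"number"}},"required":["moves"]}

```bash
mkdir -p pics; cat > h.py <<'E'
import numpy as np,cv2
from bench import *
def cam(n):
    c=read_camera(n); return c
def rays(c,uv):
    uv=np.array(uv,float).reshape(-1,1,2)
    n=cv2.undistortPoints(uv,np.array(c['camera_matrix']),np.array(c['dist'])).reshape(-1,2)
    R=cv2.Rodrigues(np.array(c['rvec'],float))[0]; t=np.array(c['tvec'],float).reshape(3)
    o=-R.T@t
    d=(R.T@np.c_[n,np.ones(len(n))].T).T
    return o,d
def onplane(c,uv,ax,val):
    o,d=rays(c,uv); s=(val-o[ax])/d[:,ax]; return o+s[:,None]*d
def proj(c,P):
    return cv2.projectPoints(np.array(P,float).reshape(-1,3),np.array(c['rvec'],float),np.array(c['tvec'],float),np.array(c['camera_matrix']),np.array(c['dist']))[0].reshape(-1,2)
def tri(c1,p1,c2,p2):
    o1,d1=rays(c1,[p1]);o2,d2=rays(c2,[p2]);d1=d1[0]/np.linalg.norm(d1);d2=d2[0]/np.linalg.norm(d2)
    A=np.c_[d1,-d2]; s=np.linalg.lstsq(A,o2-o1,rcond=None)[0]
    a=o1+s[0]*d1;b=o2+s[1]*d2
    return (a+b)/2,np.linalg.norm(a-b)
E
python3 - <<'E'
from h import *
s=get_state()
for k in s: print(k,np.round(s[k],3))
for n in ['side','top']:
    c=cam(n); cv2.imwrite(f'pics/{n}0.png',c['frame'])
    R=cv2.Rodrigues(np.array(c['rvec'],float))[0]
    print(n,-R.T@np.array(c['tvec']).reshape(3),R[2],np.round(c['camera_matrix'],1).tolist())
    for t in ['large_sieve','small_sieve','hook','sanding_block']:
        print(t,[(round(r['score'],2),np.round(r['box']).tolist()) for r in regions_of(n,t)])
E
```

```text
clock 0.0
joint_positions [ 1.089  0.381  1.298 -0.     1.464 -0.215]
qd [-0.     0.001  0.001 -0.001  0.001 -0.   ]
joint_torque [ 0.0000e+00 -4.3793e+01 -2.2456e+01  7.1000e-02  3.5000e-02 -0.0000e+00]
position [0.145 0.53  0.214]
tcp_rot [-0.     0.133  0.991 -0.001]
ft_force [ 0.116 -0.013  0.93 ]
wrist_torque [-0.013  0.005  0.023]
opening 0.088
side [ 0.03446674 -0.81977974  0.95031025] [ 0.28562776  0.68470618 -0.67051788] [[601.6, 0.0, 315.7], [0.0, 601.6, 234.0], [0.0, 0.0, 1.0]]
large_sieve [(0.52, [309.0, 144.0, 337.0, 216.0]), (0.27, [293.0, 140.0, 315.0, 229.0])]
small_sieve [(0.95, [293.0, 145.0, 315.0, 228.0]), (0.74, [208.0, 134.0, 242.0, 214.0])]
hook [(0.91, [379.0, 304.0, 461.0, 421.0])]
sanding_block [(0.89, [309.0, 143.0, 337.0, 215.0])]
top [0.22915053 0.03857611 1.4366378 ] [ 0.12301921 -0.02622777 -0.99205765] [[591.1, 0.0, 316.1], [0.0, 591.1, 227.9], [0.0, 0.0, 1.0]]
large_sieve [(0.75, [186.0, 228.0, 249.0, 245.0])]
small_sieve [(0.97, [203.0, 206.0, 244.0, 222.0]), (0.58, [149.0, 263.0, 194.0, 301.0])]
hook [(0.79, [413.0, 180.0, 468.0, 239.0])]
sanding_block [(0.96, [199.0, 172.0, 242.0, 195.0])]
```

View pics/side0.png

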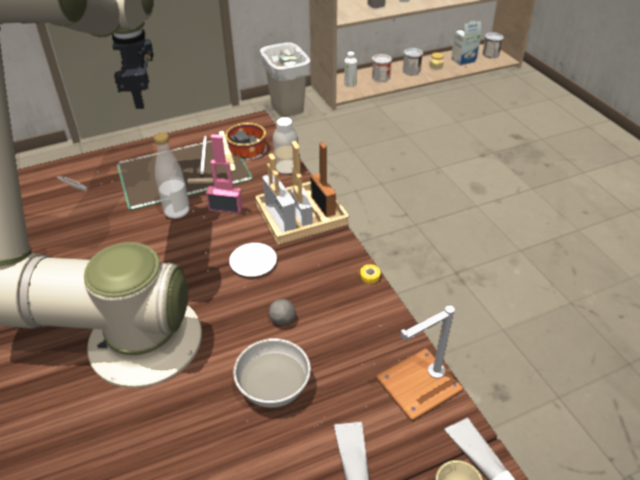

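View pics/top0.png

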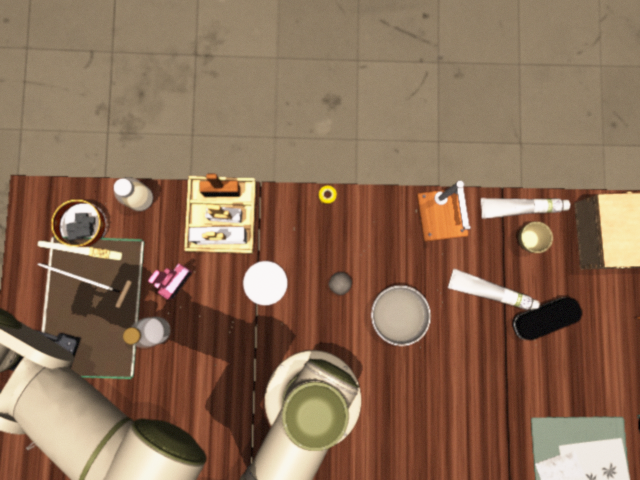

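```bash
python3 - <<'E'
import cv2
a=cv2.imread('pics/side0.png')[120:260,180:360];b=cv2.imread('pics/top0.png')[160:310,130:280]
cv2.imwrite('pics/c1.png',cv2.resize(a,None,fx=4.2,fy=4.2,interpolation=cv2.INTER_CUBIC))
cv2.imwrite('pics/c2.png',cv2.resize(b,None,fx=4,fy=4,interpolation=cv2.INTER_CUBIC))
a=cv2.imread('pics/side0.png')[295:430,360:480];b=cv2.imread('pics/top0.png')[170:250,400:480]
cv2.imwrite('pics/c3.png',cv2.hconcat([cv2.resize(a,(400,450)),cv2.resize(b,(400,450))]))
E
```

```text
(no output)
```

View pics/c1.png

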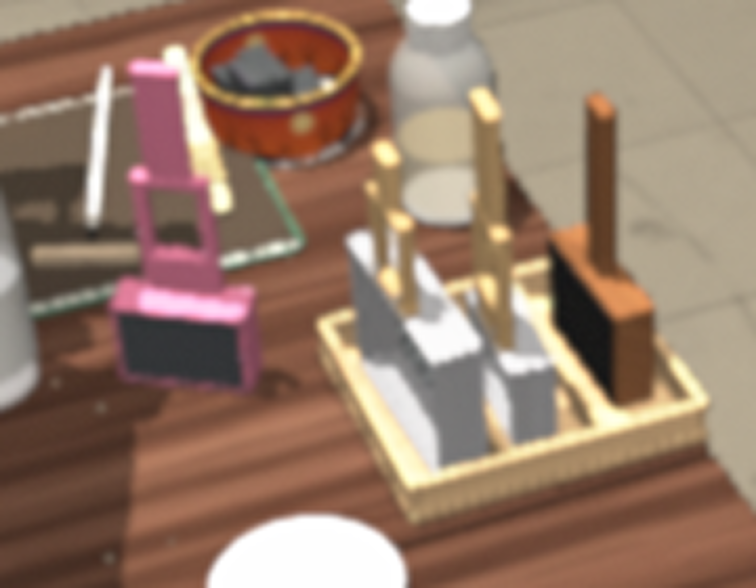

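View pics/c2.png

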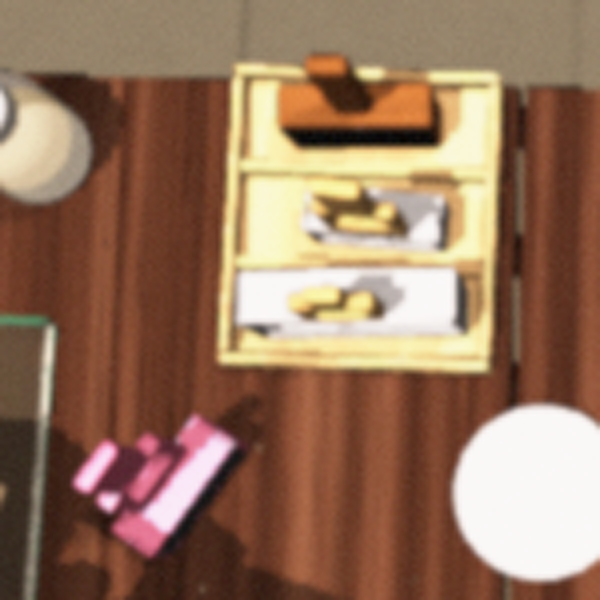

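View pics/c3.png

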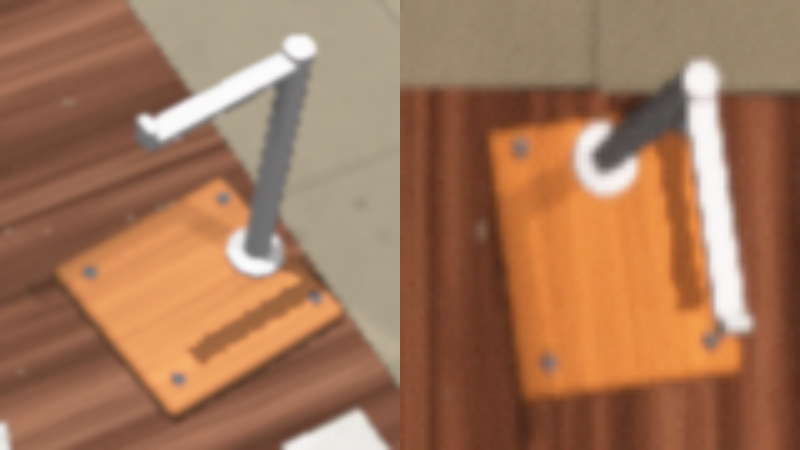

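```bash
cat > m.py <<'E'
from h import *
from scipy.optimize import least_squares
def T(P,p):
    x,y,z,a=p; c,s=np.cos(a),np.sin(a); P=np.array(P,float)/1000
    return np.c_[x+c*P[:,0]-s*P[:,1],y+s*P[:,0]+c*P[:,1],z+P[:,2]]
def box(x0,x1,y0,y1,z0,z1):
    v=[(x,y,z) for x in(x0,x1) for y in(y0,y1) for z in(z0,z1)]
    e=[(i,j) for i in range(8) for j in range(i+1,8) if bin(i^j).count('1')==1]
    return [(v[i],v[j]) for i,j in e]
def sieve(w,h,d,s0,s1,so,gw,gt):
    return box(-5,d,-w/2,w/2,0,h)+box(-5,5,-23,23,h,so)+box(-5,5,-15,15,s0,s1)+box(-5,5,-gw/2,gw/2,so,gt)
LARGE=sieve(124,92,25,100,146,154,20,188); SMALL=sieve(80,56,23,82,128,136,28,208)
HOOK=box(-58,40,-6,6,177,185)+box(-58,-52,-6,6,177,194)+box(32,48,-8,8,12,185)
def draw(img,c,M,p,roi,f,col):
    for a,b in M:
        q=(proj(c,T([a,b],p))-np.array(roi[:2])+.5)*f
        cv2.line(img,tuple(int(v) for v in q[0]),tuple(int(v) for v in q[1]),col,1,cv2.LINE_AA)
def crop(c,roi,f):
    x0,y0,x1,y1=roi; return cv2.resize(c['frame'][y0:y1,x0:x1],None,fx=f,fy=f,interpolation=cv2.INTER_CUBIC)
def fit(obs,p0,zfix=None):
    # obs: list (cam, bodypoint, uv)
    def r(q):
        p=q if zfix is None else [q[0],q[1],zfix,q[2]]
        return np.concatenate([(proj(c,T([b],p))[0]-u) for c,b,u in obs])
    s=least_squares(r,p0 if zfix is None else [p0[0],p0[1],p0[3]],loss='soft_l1',f_scale=1.0)
    p=s.x if zfix is None else np.array([s.x[0],s.x[1],zfix,s.x[2]])
    return p,r(s.x).reshape(-1,2)
E
cat > f1.py <<'E'
from m import *
S,P=cam('side'),cam('top')
a=lambda x,y:(180+x/4.2-.4,120+y/4.2-.4)
b=lambda x,y:(130+x/4-.4,160+y/4-.4)
oh=[(S,(-55,0,194),(403.5,331)),(P,(-55,0,194),(467.6,227)),(S,(40,0,185),(449.7,309.1)),(P,(40,0,185),(460.4,183.9)),(S,(40,0,12),(437,370.5)),(P,(40,0,12),(441,198.5))]
ph,r=fit(oh,[.5,-.3,0,0],0.0);print('hook',ph,r.round(1).tolist())
ol=[(S,(-5,-62,92),a(430,362)),(S,(25,-62,92),a(487,342)),(S,(-5,62,92),a(347,238)),(S,(0,0,188),a(388,150)),
 (P,(25,62,92),b(238,270)),(P,(25,-62,92),b(465,268)),(P,(0,0,188),b(305,298))]
pl,r=fit(ol,[.45,.28,0.005,0]);print('large',pl,r.round(1).tolist())
os_=[(S,(0,0,208),a(487,95)),(S,(-5,-40,56),a(510,375)),(S,(23,-40,56),a(555,355)),(P,(23,-40,56),b(445,195)),(P,(-5,-40,56),b(440,248)),(P,(0,0,208),b(335,188))]
ps,r=fit(os_,[.5,.28,0.005,0]);print('small',ps,r.round(1).tolist())
np.save('p.npy',[ph,pl,ps])
def show(name):
    o=[]
    for c,roi,f in((S,(230,120,350,250),4.5),(P,(170,160,270,260),4.5)):
        i=crop(c,roi,f)
        draw(i,c,LARGE,pl,roi,f,(0,0,255));draw(i,c,SMALL,ps,roi,f,(255,0,0)); o.append(cv2.resize(i,(400,int(400*i.shape[0]/i.shape[1]))))
    h=max(x.shape[0] for x in o); o=[cv2.copyMakeBorder(x,0,h-x.shape[0],0,0,0) for x in o]
    cv2.imwrite(name,cv2.hconcat(o))
    o=[]
    for c,roi,f in((S,(360,295,480,430),3.33),(P,(400,170,480,260),5)):
        i=crop(c,roi,f);draw(i,c,HOOK,ph,roi,f,(0,0,255));o.append(i)
    h=max(x.shape[0] for x in o); o=[cv2.copyMakeBorder(x,0,h-x.shape[0],0,0,0) for x in o]
    cv2.imwrite('h'.join(name.split('f_')),cv2.hconcat(o))
show('pics/f_1.png')
E
python3 f1.py; ls pics
```

```text
hook [ 0.44843252 -0.30918686  0.          0.12900959] [[0.2, -0.0], [-0.2, -0.8], [-0.7, 1.8], [-0.4, -0.5], [-1.1, 1.0], [-0.1, -1.2]]
large [0.36833562 0.22710652 0.00814325 0.03595115] [[0.2, -0.1], [-1.1, 1.0], [-0.4, -0.4], [-0.8, -0.1], [0.2, -0.2], [-1.4, -0.5], [4.8, -1.5]]
small [ 0.42127902  0.21995662  0.01077255 -0.0596784 ] [[-1.1, 0.4], [-0.9, -1.3], [-0.2, 0.8], [0.1, -0.2], [0.3, -1.6], [0.1, -0.5]]
c1.png
c2.png
c3.png
f_1.png
h1.png
side0.png
top0.png
```

View pics/f_1.png

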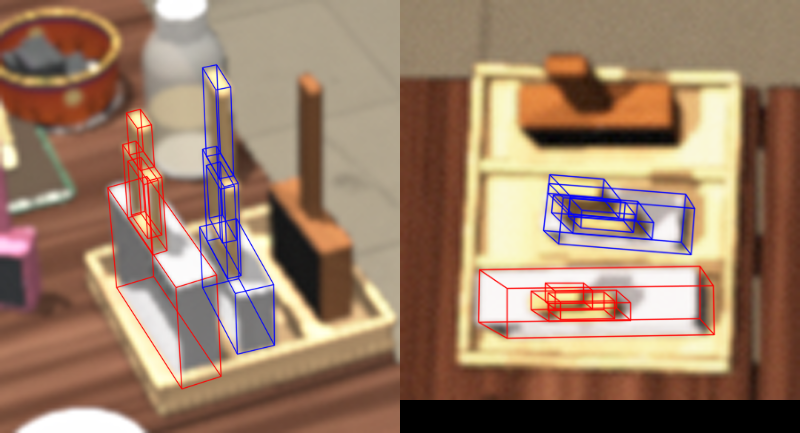

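View pics/h1.png

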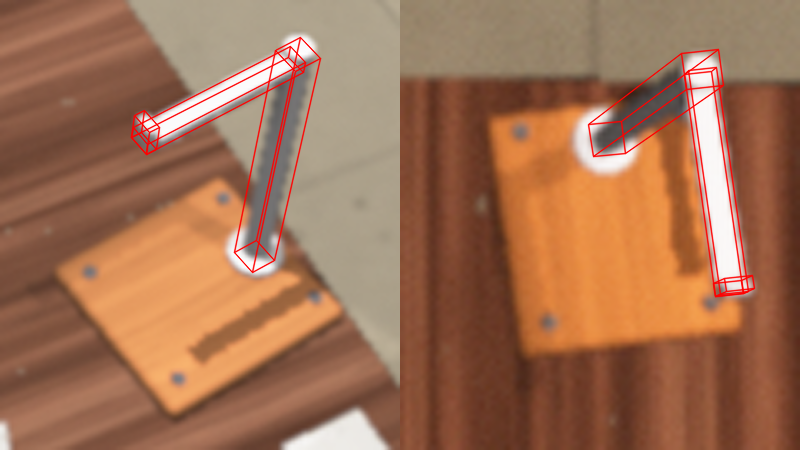

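```bash
cat > g.py <<'E'
from h import *
from scipy.spatial.transform import Rotation as Ro
def rel(x,y,z,yawdeg):
    """yawdeg: wanted heading of tool y (deg)"""
    s=get_state(); w=s['tcp_rot']; R=Ro.from_quat([w[1],w[2],w[3],w[0]]).as_matrix()
    d=R.T@(np.array([x,y,z])-s['position'])*1000
    cur=np.degrees(np.arctan2(R[1,1],R[0,1]))
    print('shift',d.round(1),'turn',round(-((yawdeg-cur+180)%360-180),2),'pos',np.round(s['position'],4),'R',R.round(3).tolist(),'f',np.round(s['ft_force'],1),'op',s['opening'],'t',s['clock'],'q',np.round(s['joint_positions'],2))
E
python3 -c "
from g import *
rel(.368,.227,.30,92)"
```

```text
shift [-295.1 -234.   -85.1] turn -17.29 pos [0.145  0.5305 0.2149] R [[-0.965, 0.264, 0.0], [0.264, 0.965, 0.0], [-0.0, 0.0, -1.0]] f [ 0.2 -0.7  0.7] op 0.08817061594520616 t 0.6 q [ 1.09  0.38  1.3   0.    1.46 -0.22]
```

drive_tool(moves=[1,0,0,-60,0,1,-40,-30,-100,-3,1,-90,-70,-100,-7,1,-140,-110,-100,-12,1,-190,-150,-100,-17.3], squeeze=30)

```text
clock: 1.23
position: [0.286, 0.3388, 0.315]
tcp_rot: [0.0, -0.019, 1.0, 0.0]
ft_force: [0.1, -0.3, -0.4]
opening: 0.0881
```

```bash
python3 -c "
from g import *
rel(.368,.227,.25,92)"
```

```text
shift [ -77.5 -114.9   65. ] turn 0.21 pos [0.286  0.3388 0.315 ] R [[-0.999, -0.039, 0.001], [-0.039, 0.999, 0.0], [-0.001, 0.0, -1.0]] f [ 0.1 -0.3 -0.4] op 0.08811205559603177 t 1.225 q [ 0.6   0.13  1.36 -0.    1.65 -1.01]
```

drive_tool(moves=[1,-30,-50,0,0,1,-60,-90,0,0,1,-74,-111.5,20,0,1,-74,-111.5,65,0,1,-74,-111.5,65,0])

```text
clock: 1.85
position: [0.3621, 0.231, 0.2482]
tcp_rot: [-0.003, -0.017, 1.0, -0.001]
ft_force: [-0.0, 0.1, 0.5]
opening: 0.0882
```

```bash
python3 - <<'E'
from g import *
from m import *
rel(.368,.227,.165,92)
ph,pl,ps=np.load('p.npy')
S,P=cam('side'),cam('top')
o=[]
for c,roi,f in((S,(220,100,350,250),3),(P,(170,150,300,300),3)):
    i=crop(c,roi,f);o.append(i)
cv2.imwrite('pics/g1.png',cv2.hconcat(o))
E
```

```text
shift [-6.2 -4.1 83.2] turn -0.03 pos [0.3621 0.231  0.2482] R [[-0.999, -0.034, -0.005], [-0.034, 0.999, -0.002], [0.005, -0.001, -1.0]] f [-0.   0.1  0.5] op 0.08821878547189874 t 1.85 q [ 0.29  0.14  1.53  0.    1.47 -1.31]
```

View pics/g1.png

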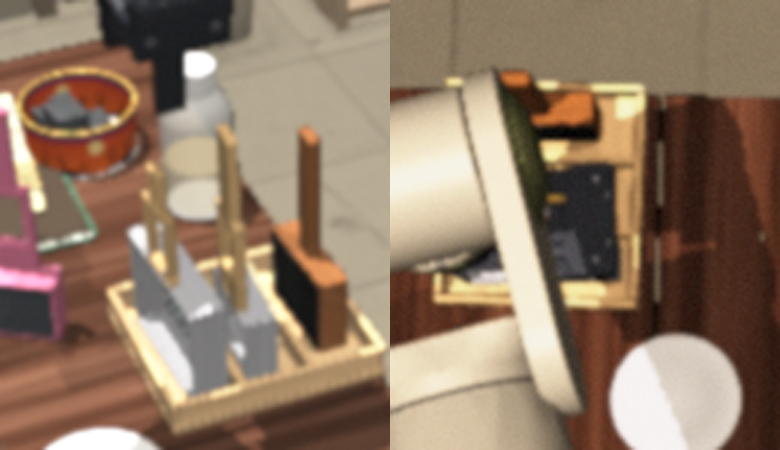

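```bash
python3 -c "
from g import *
rel(.368,.227,.165,92)"
```

```text
shift [-4.2 -5.1 86.2] turn 0.04 pos [0.3635 0.2319 0.2512] R [[-0.999, -0.036, 0.001], [-0.036, 0.999, 0.0], [-0.001, 0.0, -1.0]] f [-0.6  0.1  1.5] op 0.08813966916733923 t 1.95 q [ 0.29  0.14  1.53  0.    1.47 -1.31]
```

drive_tool(moves=[1,-4,-5,40,0,1,-4,-5,86,0,1,-4,-5,86,0])

```text
clock: 2.33
position: [0.3669, 0.2269, 0.1637]
tcp_rot: [-0.001, -0.018, 1.0, -0.0]
ft_force: [-0.3, 0.2, 0.1]
opening: 0.0882
```

```bash
python3 - <<'E'
from g import *
from m import *
S=cam('side')
rel(.368,.227,.165,92)
cv2.imwrite('pics/g2.png',crop(S,(220,100,350,250),4))
E
```

```text
shift [-0.1 -0.2  0.3] turn 0.05 pos [0.3679 0.2272 0.1653] R [[-0.999, -0.036, 0.001], [-0.036, 0.999, 0.0], [-0.001, 0.0, -1.0]] f [ 1.1 -0.1  0.6] op 0.08829212989347965 t 2.375 q [ 0.28  0.22  1.69  0.    1.23 -1.33]
```

View pics/g2.png

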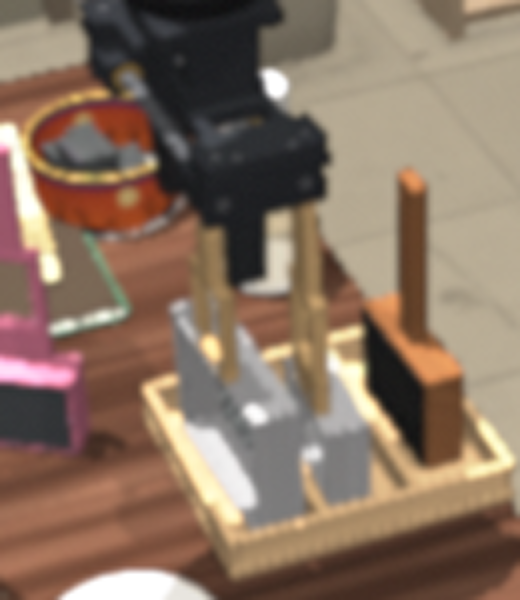

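drive_tool(moves=[-1,0,0,0,0,-1,0,0,0,0,-1,0,0,0,0,-1,0,0,0,0,-1,0,0,0,0], squeeze=30)

```text
clock: 3.0
position: [0.3674, 0.2267, 0.1639]
tcp_rot: [0.0, -0.018, 1.0, -0.0]
ft_force: [0.1, -0.6, 0.8]
opening: 0.0404
```

drive_tool(moves=[-1,0,0,0,0,-1,0,0,0,0,-1,0,0,0,0,-1,0,0,0,0])

```text
clock: 3.5
position: [0.3674, 0.2268, 0.1639]
tcp_rot: [0.0, -0.018, 1.0, 0.0]
ft_force: [-0.1, 1.9, 0.8]
opening: 0.0189
```

drive_tool(moves=[-1,0,0,0,0,-1,0,0,-20,0,-1,0,0,-50,0,-1,0,0,-50,0])

```text
clock: 4.0
position: [0.368, 0.2269, 0.2149]
tcp_rot: [0.002, -0.018, 1.0, 0.0]
ft_force: [-0.0, -1.1, -2.2]
opening: 0.0193
```

```bash
python3 - <<'E'
from g import *
from m import *
S=cam('side')
rel(.368,.227,.165,92)
cv2.imwrite('pics/g3.png',crop(S,(220,100,350,250),4))
E
```

```text
shift [-0.6  0.3 48.6] turn 0.02 pos [0.3674 0.2267 0.2136] R [[-0.999, -0.035, 0.001], [-0.035, 0.999, -0.0], [-0.001, -0.0, -1.0]] f [ 1.   0.4 -2.8] op 0.018918199545649873 t 4.05 q [ 0.28  0.17  1.6  -0.    1.37 -1.33]
```

View pics/g3.png

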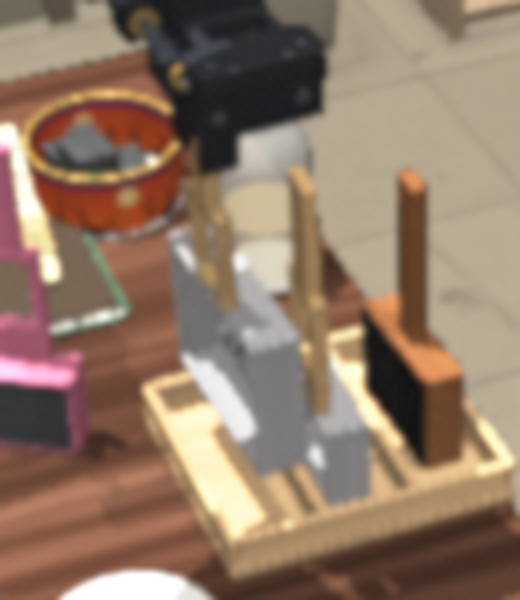

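drive_tool(moves=[-1,0,-30,-15,0,-1,0,-80,-15,0,-1,0,-130,-15,0,-1,5,-180,-15,0,-1,10,-230,-15,0])

```text
clock: 4.68
position: [0.3645, -0.0049, 0.2275]
tcp_rot: [-0.001, -0.018, 1.0, 0.0]
ft_force: [0.8, -0.4, -2.1]
opening: 0.019
```

drive_tool(moves=[-1,5,-50,0,-1,-1,10,-100,0,-2,-1,12,-150,0,-3,-1,14,-200,0,-4,-1,16,-240,0,-5.4])

```text
clock: 5.3
position: [0.3571, -0.2454, 0.2272]
tcp_rot: [-0.001, -0.064, 0.998, 0.001]
ft_force: [1.1, -0.3, -1.8]
opening: 0.0188
```

```bash
python3 - <<'E'
from g import *
rel(.3443,-.3227,.22,97.4)
E
```

```text
shift [ 22.6 -75.    7.1] turn -0.01 pos [ 0.3571 -0.2454  0.2272] R [[-0.992, -0.129, -0.002], [-0.129, 0.992, 0.002], [0.002, 0.002, -1.0]] f [ 1.1 -0.3 -1.8] op 0.018805789241393325 t 5.3 q [-0.88  0.17  1.57 -0.    1.41 -2.58]
```

drive_tool(moves=[-1,15,-30,0,0,-1,22,-60,0,0,-1,22,-74,5,0,-1,22,-74,5,0,-1,22,-74,5,0])

```text
clock: 5.92
position: [0.3458, -0.319, 0.2235]
tcp_rot: [-0.0, -0.065, 0.998, 0.001]
ft_force: [-0.1, -0.1, -1.0]
opening: 0.0192
```

```bash
cat > v.py <<'E'
import sys
from g import *
from m import *
ph,pl,ps=np.load('p.npy')
# usage v.py out which dz(tcp above origin) [dx dy extra]
def view(out,M,dz,hung=None,off=0):
    s=get_state(); w=s['tcp_rot'];R=Ro.from_quat([w[1],w[2],w[3],w[0]]).as_matrix()
    a=np.arctan2(R[1,1],R[0,1])-np.pi/2; p=s['position']
    pose=[p[0],p[1],p[2]-dz,a]
    d=np.array([p[0]-ph[0],p[1]-ph[1]]);c,sn=np.cos(ph[3]),np.sin(ph[3])
    print('hook coords mm x,y',((c*d[0]+sn*d[1])*1000).round(1),((-sn*d[0]+c*d[1])*1000).round(1),'origin z',pose[2],'yaw err deg',np.degrees(a-ph[3]))
    o=[]
    for n,roi,f in(('side',(330,250,480,430),3),('top',(390,160,520,310),3)):
        c=cam(n);i=crop(c,roi,f);j=i.copy();
        if M is not None: draw(j,c,M,pose,roi,f,(0,0,255))
        draw(j,c,HOOK,ph,roi,f,(0,255,0))
        o.append((i,j))
    H=max(i.shape[0] for i,_ in o)
    k=[cv2.copyMakeBorder(x,0,H-x.shape[0],0,0,0) for x in (o[0][0],o[0][1])]
    cv2.imwrite(out,cv2.resize(cv2.hconcat(k),(800,int(800*H/(k[0].shape[1]*2)))))
    k=[x for x in o[1]];cv2.imwrite(out.replace('.png','t.png'),cv2.hconcat(k))
E
python3 - <<'E'
from v import *
view('pics/v1.png',LARGE,.156)
rel(.3443,-.3227,.22,97.4)
E
```

```text
hook coords mm x,y -103.1 3.5 origin z 0.06748375930322495 yaw err deg 0.075116033135549
shift [ 2.  -3.3  3.9] turn 0.07 pos [ 0.3458 -0.3192  0.2239] R [[-0.992, -0.13, 0.0], [-0.13, 0.992, 0.0], [-0.0, 0.0, -1.0]] f [-0.2 -0.3 -1.4] op 0.01878941875341061 t 6.025 q [-1.    0.23  1.49  0.    1.42 -2.7 ]
```

View pics/v1.png

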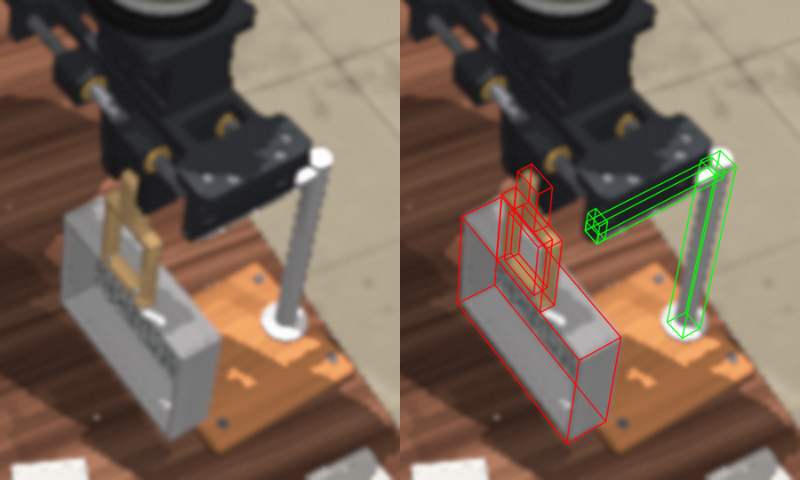

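View pics/v1t.png

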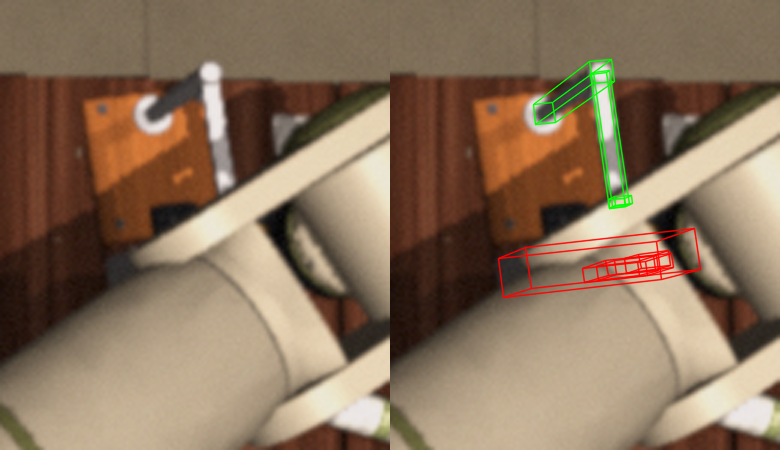

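```bash
python3 - <<'E'
from v import *
S=cam('side');s=get_state();p=s['position'];a=ph[3]
roi=(280,180,500,430);f=2.6
i=crop(S,roi,f)
pose=[p[0],p[1],p[2],a]
draw(i,S,box(-37.5,37.5,-93.5,93.5,64,150),pose,roi,f,(0,0,255))
draw(i,S,box(-9,9,-30,30,0,64),pose,roi,f,(255,255,0))
draw(i,S,HOOK,ph,roi,f,(0,255,0))
cv2.imwrite('pics/b.png',i)
E
```

```text
(no output)
```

View pics/b.png

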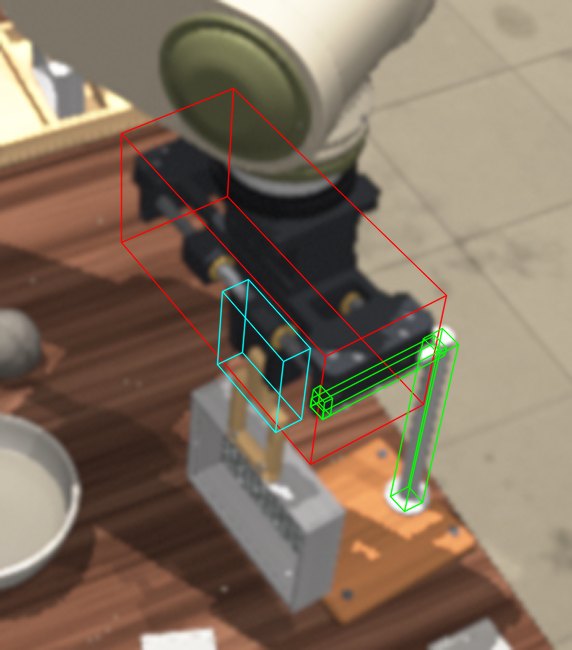

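drive_tool(moves=[-1,0,-3.5,5,0,-1,-20,-3.5,5,0,-1,-40,-3.5,5,0,-1,-60,-3.5,5,0,-1,-60,-3.5,5,0])

```text
clock: 6.7
position: [0.4068, -0.3155, 0.2185]
tcp_rot: [0.0, -0.066, 0.998, 0.0]
ft_force: [-0.6, -1.0, -1.7]
opening: 0.0191
```

```bash
python3 - <<'E'
from v import *
view('pics/v2.png',LARGE,.156)
rel(.4,-.3227,.22,97.4)
E
```

```text
hook coords mm x,y -42.1 -0.9 origin z 0.06251522058743555 yaw err deg 0.13216530237671056
shift [ 6.3 -6.2 -1.3] turn 0.05 pos [ 0.4055 -0.3157  0.2187] R [[-0.992, -0.13, -0.001], [-0.13, 0.992, 0.0], [0.001, 0.0, -1.0]] f [-0.6 -0.3 -2.1] op 0.019183157830154767 t 6.8 q [-0.89  0.31  1.39 -0.    1.44 -2.59]
```

View pics/v2.png

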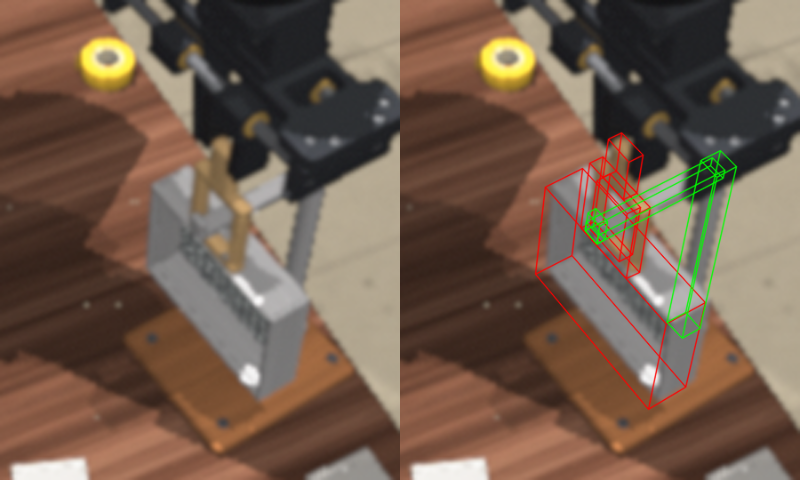

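drive_tool(moves=[-1,-12,1,0,0,-1,-24,1,0,0,-1,-36,1,0,0,-1,-36,1,0,0,-1,-36,1,12,0], squeeze=40)

```text
clock: 7.42
position: [0.4413, -0.3104, 0.2069]
tcp_rot: [0.0, -0.065, 0.998, -0.001]
ft_force: [0.2, -0.3, -1.9]
opening: 0.0191
```

```bash
python3 - <<'E'
from v import *
view('pics/v3.png',LARGE,.156)
rel(.4,-.3227,.22,97.4)
E
```

```text
hook coords mm x,y -7.3 -0.3 origin z 0.05088634615167939 yaw err deg 0.032987593301079914
shift [ 41.8  -7.7 -14.8] turn -0.0 pos [ 0.4404 -0.3097  0.2052] R [[-0.992, -0.129, -0.002], [-0.129, 0.992, 0.002], [0.002, 0.003, -1.0]] f [-0.4  0.3 -1.6] op 0.018661753937353878 t 7.525 q [-0.83  0.37  1.34  0.    1.43 -2.53]
```

View pics/v3.png

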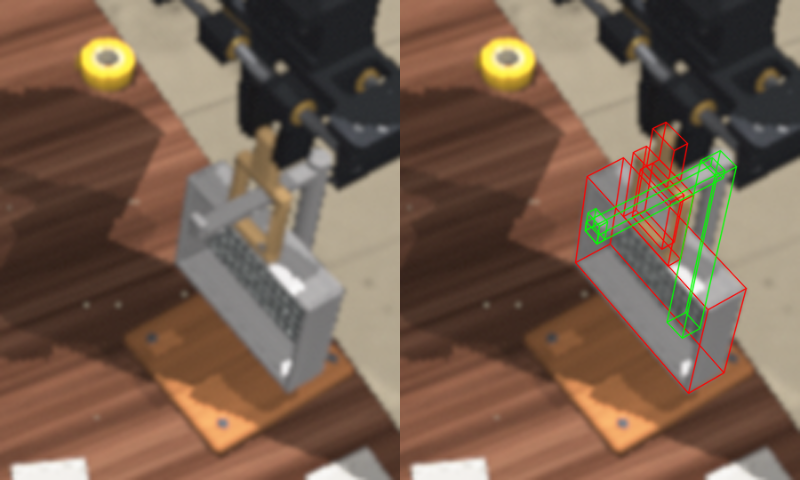

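drive_tool(moves=[-1,-3,0,6,0,-1,-3,0,10,0,-1,-3,0,10,0])

```text
clock: 7.9
position: [0.4441, -0.3098, 0.1967]
tcp_rot: [-0.0, -0.065, 0.998, 0.0]
ft_force: [0.0, -0.3, -1.7]
opening: 0.0188
```

drive_tool(moves=[-1,0,0,1,0,-1,0,0,2,0,-1,0,0,2,0])

```text
clock: 8.28
position: [0.4444, -0.31, 0.1962]
tcp_rot: [0.001, -0.065, 0.998, -0.001]
ft_force: [-0.5, 2.3, 7.4]
opening: 0.0186
```

```bash
python3 - <<'E'
from v import *
view('pics/v4.png',LARGE,.156)
rel(.4,-.3227,.22,97.4)
E
```

```text
hook coords mm x,y -4.1 -0.3 origin z 0.0402103983241924 yaw err deg 0.023453334564456266
shift [ 45.6  -6.9 -23.9] turn 0.02 pos [ 0.4444 -0.31    0.1962] R [[-0.992, -0.129, 0.002], [-0.129, 0.992, -0.002], [-0.001, -0.002, -1.0]] f [-1.9  1.8  7.8] op 0.018714686232224977 t 8.375 q [-0.83  0.38  1.36  0.    1.4  -2.53]
```

View pics/v4.png

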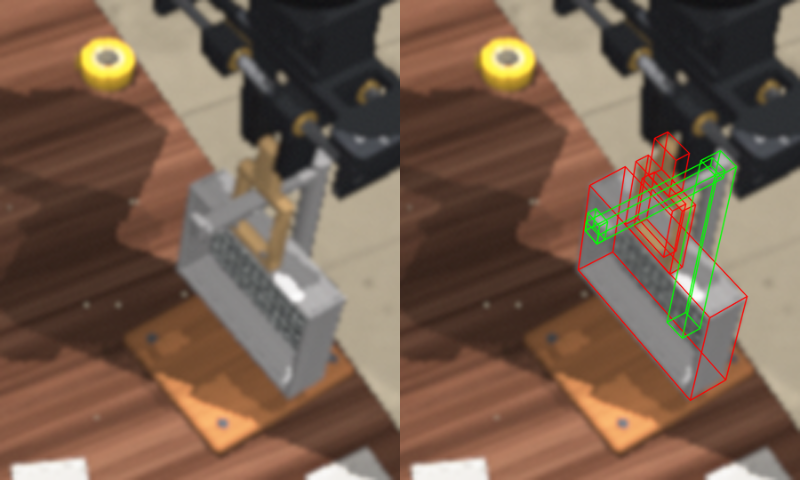

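drive_tool(moves=[-0.4,0,0,0,0,-0.2,0,0,0,0,-0.1,0,0,0,0,0,0,0,0,0,0,0,0,0,0])

```text
clock: 9.0
position: [0.4441, -0.3098, 0.1948]
tcp_rot: [-0.0, -0.065, 0.998, 0.0]
ft_force: [-0.3, -0.7, -0.1]
opening: 0.0441
```

drive_tool(moves=[0,0,0,-20,0,0,0,0,-60,0,0,0,0,-80,0,0,0,30,-80,0,0,0,80,-80,0])

```text
clock: 9.62
position: [0.4337, -0.2304, 0.2746]
tcp_rot: [0.0, -0.064, 0.998, 0.0]
ft_force: [-0.5, 1.3, 1.5]
opening: 0.0438
```

drive_tool(moves=[0,0,50,0,1,0,0,100,0,2,0,0,150,0,3,0,0,200,0,4,0,0,250,0,6])

```text
clock: 10.25
position: [0.4011, 0.0189, 0.275]
tcp_rot: [0.0, -0.012, 1.0, -0.0]
ft_force: [1.3, 0.8, 0.8]
opening: 0.0442
```

```bash
python3 - <<'E'
from v import *
view('pics/v5.png',None,.156)
print(ps)
rel(ps[0],ps[1],.29,90)
E
```

```text
hook coords mm x,y -4.7 331.5 origin z 0.11900213244189509 yaw err deg -6.052706935818134
[ 0.42127902  0.21995662  0.01077255 -0.0596784 ]
shift [-26.5 198.5 -14.6] turn 1.65 pos [0.4005 0.0208 0.2752] R [[-1.0, -0.029, 0.001], [-0.029, 1.0, 0.001], [-0.001, 0.001, -1.0]] f [-0.7 -0.3 -0.3] op 0.04384579066404007 t 10.35 q [-0.25  0.07  1.54  0.    1.53 -1.85]
```

View pics/v5.png

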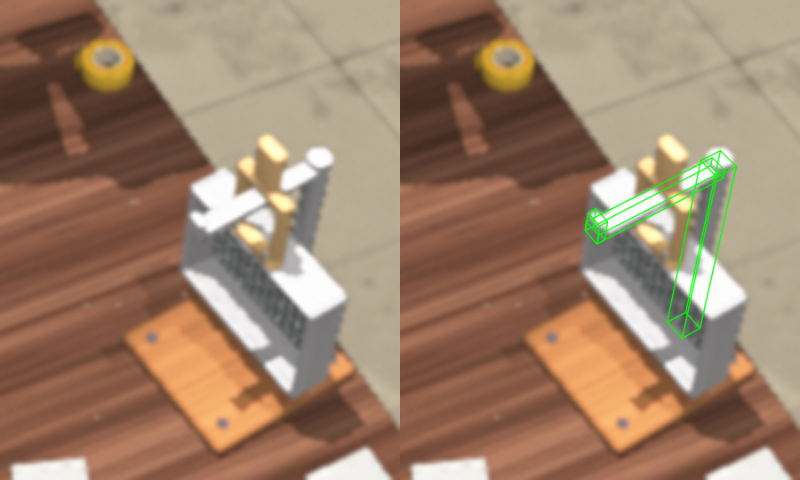

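View pics/v5t.png

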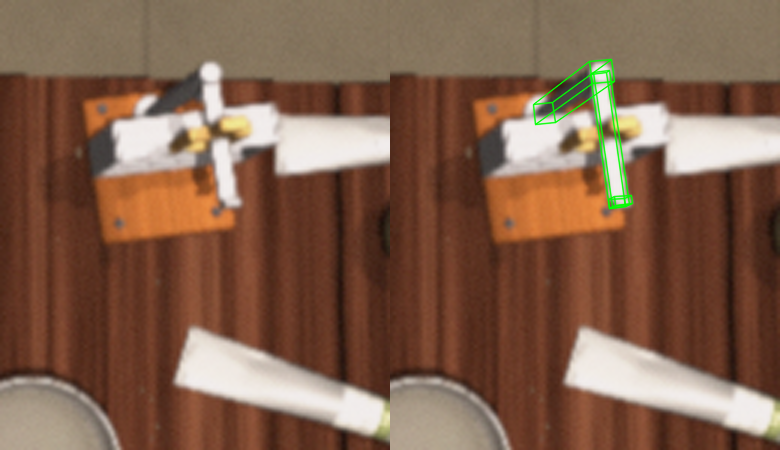

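```bash
python3 - <<'E'
from v import *
S,P=cam('side'),cam('top')
np.savez('s.npz')
def two(name,pp,M,pose=None):
    o=[]
    for c,roi,f in((S,(250,130,340,240),6),(P,(180,160,270,270),6)):
        i=crop(c,roi,f)
        o.append(i)
    cv2.imwrite(name,cv2.resize(cv2.hconcat(o),(800,488)))
two('pics/w1.png',None,None)
hp=[ph[0]-.004*np.cos(ph[3]),ph[1]-.004*np.sin(ph[3]),.039,ph[3]]
roi=(360,280,470,410)
for k,pt in enumerate((0,3)):
    pass
i=crop(S,roi,4);j=i.copy()
draw(j,S,LARGE,hp,roi,4,(0,0,255))
cv2.imwrite('pics/w2.png',cv2.resize(cv2.hconcat([i,j]),None,fx=.9,fy=.9))
E
```

```text
(no output)
```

View pics/w1.png

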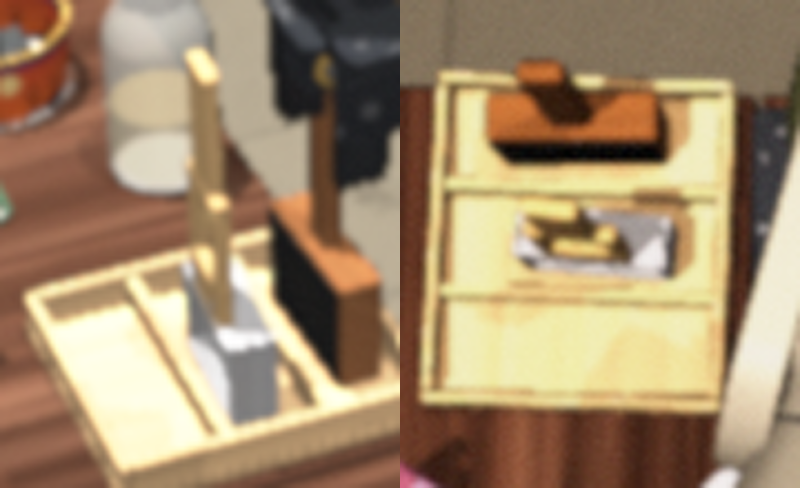

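View pics/w2.png

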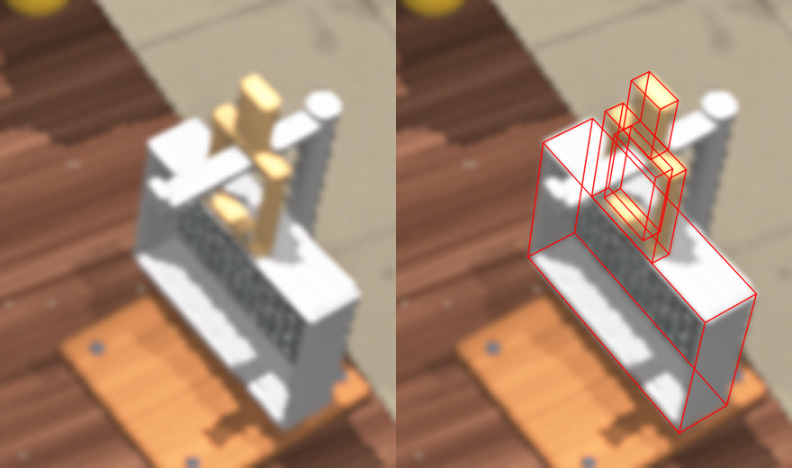

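```bash
python3 - <<'E'
from g import *
rel(.4213,.2200,.275,86)
E
```

```text
shift [-2.520e+01  2.015e+02 -1.000e-01] turn 5.54 pos [0.4015 0.0178 0.275 ] R [[-1.0, -0.027, 0.0], [-0.027, 1.0, -0.0], [-0.0, -0.0, -1.0]] f [ 0.4 -0.2  0.1] op 0.04418485788163223 t 10.45 q [-0.25  0.07  1.54 -0.    1.53 -1.85]
```

drive_tool(moves=[1,-5,50,0,1,1,-12,100,0,3,1,-20,150,0,4,1,-25,190,0,5.5,1,-25,201,0,5.5])

```text
clock: 11.08
position: [0.4223, 0.2195, 0.2744]
tcp_rot: [-0.0, 0.035, 0.999, -0.0]
ft_force: [-0.6, 0.1, -0.1]
opening: 0.0873
```

drive_tool(moves=[1,0,0,0,0,1,0,0,0,0])

```text
clock: 11.32
position: [0.4219, 0.2176, 0.2749]
tcp_rot: [0.0, 0.036, 0.999, -0.0]
ft_force: [0.0, 1.1, 0.6]
opening: 0.0884
```

```bash
python3 - <<'E'
from g import *
rel(.4213,.2200,.184,86)
E
```

```text
shift [ 0.8  2.3 90.9] turn -0.17 pos [0.4219 0.2176 0.2749] R [[-0.997, 0.073, 0.0], [0.073, 0.997, -0.0], [-0.0, -0.0, -1.0]] f [0.  1.1 0.6] op 0.08836655457366052 t 11.325 q [ 0.23  0.21  1.38 -0.    1.56 -1.27]
```

drive_tool(moves=[1,0,2,40,0,1,0,2,80,0,1,0,2,91,0,0,0,2,91,0,-0.2,0,2,91,0])

```text
clock: 11.95
position: [0.4225, 0.2209, 0.1853]
tcp_rot: [0.001, 0.036, 0.999, 0.0]
ft_force: [-0.8, -0.4, 0.7]
opening: 0.0705
```

```bash
python3 - <<'E'
from v import *
S,P=cam('side'),cam('top')
rel(.4213,.2200,.184,86)
cv2.imwrite('pics/k1.png',crop(S,(230,90,350,240),4))
E
```

```text
shift [ 0.9 -1.1  1. ] turn -0.09 pos [0.4223 0.221  0.185 ] R [[-0.997, 0.071, 0.002], [0.071, 0.997, 0.001], [-0.002, 0.001, -1.0]] f [ 0.6  0.3 -0.7] op 0.062430529716391236 t 12.05 q [ 0.23  0.28  1.55 -0.    1.32 -1.27]
```

View pics/k1.png

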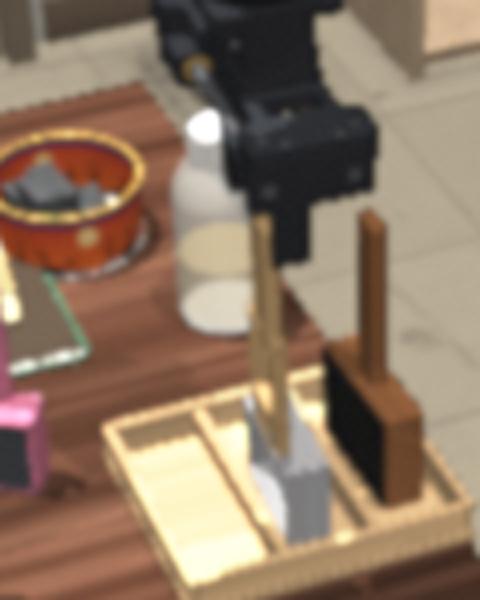

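Fingers flank the small sieve's grip; close.

drive_tool(moves=[-1,0,0,0,0,-1,0,0,0,0,-1,0,0,0,0,-1,0,0,0,0,-1,0,0,0,0], squeeze=40)

```text
clock: 12.68
position: [0.4218, 0.221, 0.1839]
tcp_rot: [0.0, 0.036, 0.999, 0.0]
ft_force: [0.6, 0.6, 0.2]
opening: 0.0266
```

drive_tool(moves=[-1,0,0,0,0,-1,0,0,-15,0,-1,0,0,-35,0,-1,0,0,-50,0,-1,0,0,-50,0])

```text
clock: 13.3
position: [0.4219, 0.221, 0.2343]
tcp_rot: [0.001, 0.036, 0.999, 0.0]
ft_force: [0.5, -1.2, -1.4]
opening: 0.0268
```

```bash
python3 - <<'E'
from v import *
S,P=cam('side'),cam('top')
rel(.4213,.2200,.184,86)
cv2.imwrite('pics/k2.png',crop(S,(230,90,350,240),4))
E
```

```text
shift [ 0.  -0.9 49.1] turn -0.09 pos [0.4214 0.2209 0.2331] R [[-0.997, 0.071, -0.001], [0.071, 0.997, -0.0], [0.001, -0.0, -1.0]] f [ 1.4  0.4 -1.7] op 0.026584792788348525 t 13.4 q [ 0.23  0.24  1.46 -0.    1.45 -1.27]
```

View pics/k2.png

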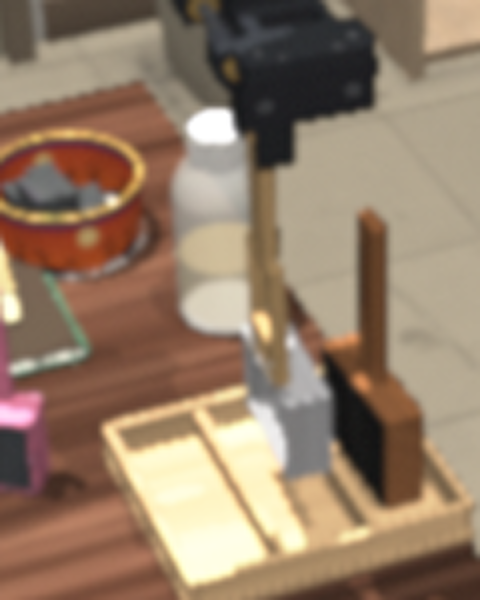

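drive_tool(moves=[-1,0,-20,-30,0,-1,0,-70,-30,0,-1,0,-120,-30,0,-1,10,-170,-30,-1,-1,20,-220,-30,-2])

```text
clock: 14.02
position: [0.3852, 0.0016, 0.263]
tcp_rot: [-0.001, 0.018, 1.0, 0.0]
ft_force: [-0.3, -1.4, -1.0]
opening: 0.0266
```

```bash
python3 - <<'E'
from g import *
rel(.3393,-.3234,.262,97.4)
E
```

```text
shift [  34.3 -326.5    1. ] turn -9.44 pos [0.3852 0.0016 0.263 ] R [[-0.999, 0.036, -0.001], [0.036, 0.999, 0.0], [0.001, 0.0, -1.0]] f [-0.3 -1.4 -1. ] op 0.026649040764774517 t 14.025 q [-0.31  0.05  1.6  -0.    1.5  -1.84]
```

drive_tool(moves=[-1,10,-50,0,-2,-1,20,-100,0,-4,-1,27,-150,0,-6,-1,34,-200,0,-8,-1,34,-245,0,-9.4])

```text
clock: 14.65
position: [0.3423, -0.2422, 0.2631]
tcp_rot: [-0.0, -0.064, 0.998, 0.001]
ft_force: [0.9, -0.2, -1.8]
opening: 0.0267
```

drive_tool(moves=[-1,6,-40,0,0,-1,8,-65,0,0,-1,8,-79,0,0,-1,8,-79,0,0,-1,8,-79,0,0])

```text
clock: 15.28
position: [0.3454, -0.3191, 0.2638]
tcp_rot: [-0.0, -0.064, 0.998, 0.0]
ft_force: [-0.1, 0.8, -1.0]
opening: 0.0269
```

```bash
python3 - <<'E'
from v import *
view('pics/v6.png',SMALL,.1755)
rel(.3393,-.3234,.258,97.4)
E
```

```text
hook coords mm x,y -103.5 3.5 origin z 0.08828778389039055 yaw err deg -0.03546635834479674
shift [ 6.6 -3.4  6. ] turn -0.03 pos [ 0.3454 -0.3192  0.264 ] R [[-0.992, -0.128, 0.0], [-0.128, 0.992, -0.0], [-0.0, -0.0, -1.0]] f [-0.2  0.4 -0.6] op 0.02689396396443469 t 15.375 q [-1.    0.2   1.41  0.    1.53 -2.7 ]
```

View pics/v6.png

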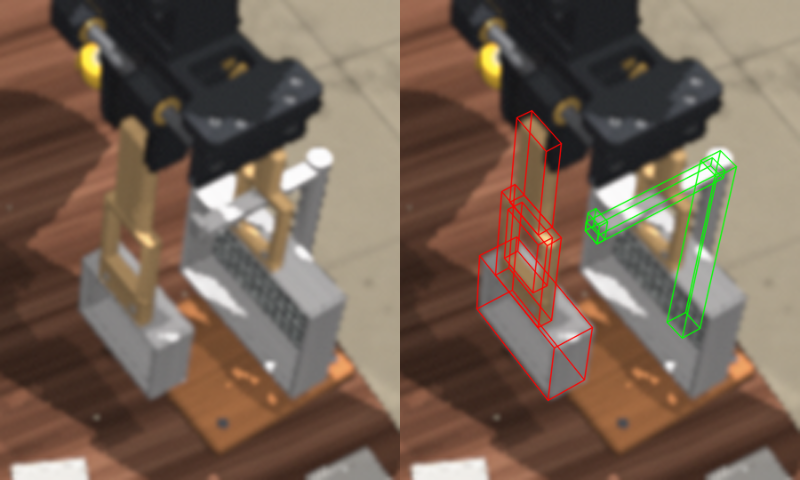

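drive_tool(moves=[-1,0,-3.5,7,0,-1,-20,-3.5,7,0,-1,-40,-3.5,7,0,-1,-55,-3.5,7,0,-1,-61,-3.5,7,0])

```text
clock: 16.0
position: [0.4072, -0.3154, 0.2566]
tcp_rot: [-0.0, -0.064, 0.998, 0.0]
ft_force: [0.0, 0.3, -1.3]
opening: 0.0265
```

```bash
python3 - <<'E'
from v import *
view('pics/v7.png',SMALL,.1755)
rel(.3393,-.3234,.258,97.4)
E
```

```text
hook coords mm x,y -41.7 -0.9 origin z 0.08110349433622877 yaw err deg -0.012944759977395774
shift [67.8  0.8 -1.3] turn -0.04 pos [ 0.4067 -0.3156  0.2566] R [[-0.992, -0.128, -0.0], [-0.128, 0.992, 0.0], [0.0, 0.0, -1.0]] f [-0.4  0.6 -1.8] op 0.02659781091851218 t 16.1 q [-0.89  0.29  1.31 -0.    1.54 -2.59]
```

View pics/v7.png

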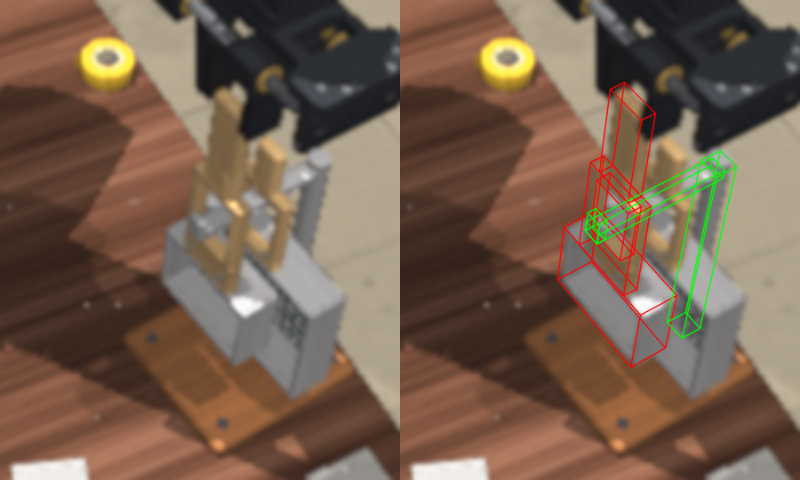

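drive_tool(moves=[-1,0,0.5,7,0,-1,0,0.5,14,0,-1,0,0.5,20,0,-1,0,0.5,20,0])

```text
clock: 16.6
position: [0.4059, -0.3151, 0.2363]
tcp_rot: [-0.0, -0.064, 0.998, 0.0]
ft_force: [0.4, -0.5, -1.7]
opening: 0.0268
```

```bash
python3 - <<'E'
from v import *
view('pics/v8.png',SMALL,.1755)
rel(.3393,-.3234,.258,97.4)
E
```

```text
hook coords mm x,y -42.9 -0.4 origin z 0.06083873420021793 yaw err deg -0.0918849408195769
shift [ 67.4   0.5 -21.1] turn -0.09 pos [ 0.4062 -0.3153  0.2369] R [[-0.992, -0.127, 0.0], [-0.127, 0.992, -0.0], [-0.0, -0.0, -1.0]] f [ 1.1  1.  -2. ] op 0.027093048123140822 t 16.7 q [-0.89  0.3   1.35 -0.    1.49 -2.59]
```

View pics/v8.png

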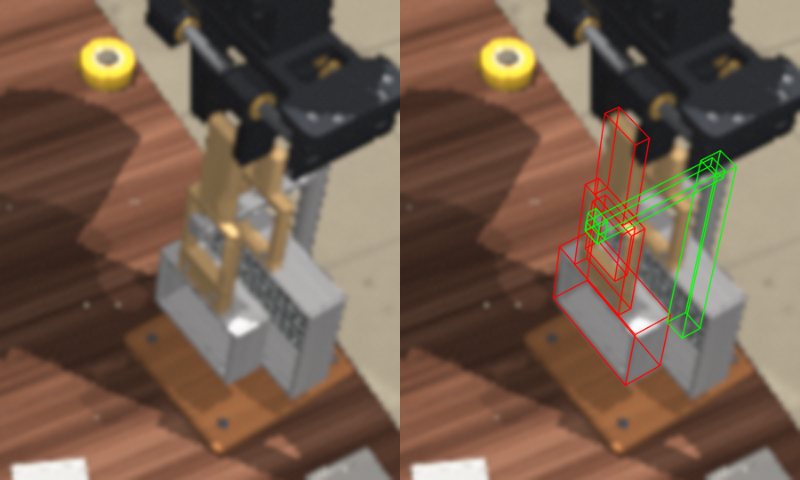

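View pics/v8t.png

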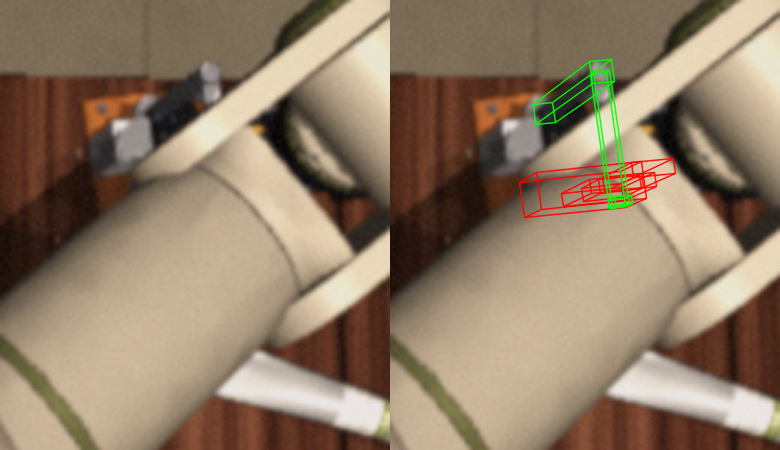

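drive_tool(moves=[-1,-2,0,2,0,-1,-8,0,2,0,-1,-15,0,2,0,-1,-22,0,2,0,-1,-22,0,2,0])

```text
clock: 17.32
position: [0.4285, -0.3124, 0.2349]
tcp_rot: [-0.0, -0.064, 0.998, -0.0]
ft_force: [-0.5, -0.3, -0.4]
opening: 0.0264
```

```bash
python3 - <<'E'
from v import *
view('pics/v9.png',SMALL,.1755)
rel(.3393,-.3234,.258,97.4)
E
```

```text
hook coords mm x,y -20.2 -0.6 origin z 0.0594158605800153 yaw err deg -0.03775958335822215
shift [ 89.4   0.4 -23.1] turn -0.07 pos [ 0.428  -0.3124  0.2349] R [[-0.992, -0.128, -0.0], [-0.128, 0.992, -0.0], [0.0, -0.0, -1.0]] f [-0.2 -0.   0.3] op 0.026751995266343476 t 17.425 q [-0.85  0.33  1.31 -0.    1.5  -2.55]
```

View pics/v9.png

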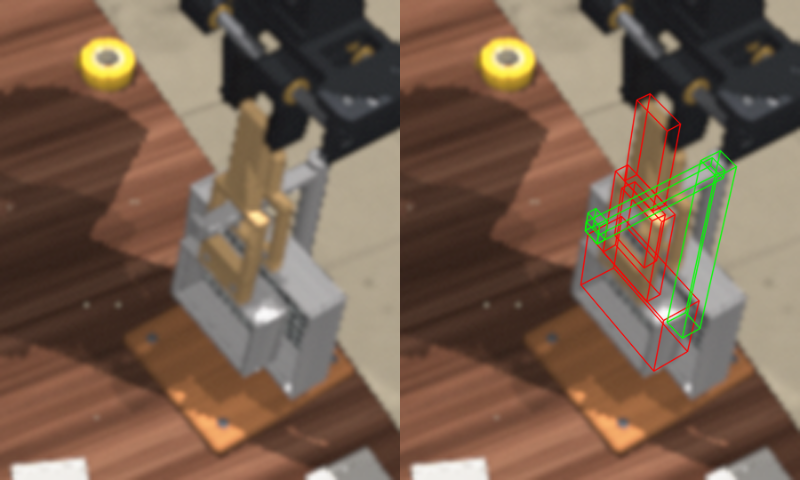

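```bash
python3 - <<'E'
from v import *
S=cam('side')
cv2.imwrite('pics/z1.png',crop(S,(380,270,470,405),6)[:600*2:1][:810])
i=crop(S,(380,290,465,400),7);cv2.imwrite('pics/z1.png',cv2.resize(i,(463,600)))
E
```

```text
(no output)
```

View pics/z1.png

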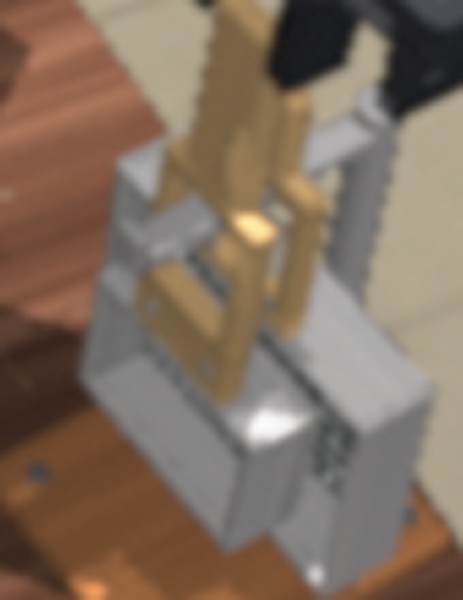

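drive_tool(moves=[-1,-2,0,0,0,-1,-4,0,0,0,-1,-4,0,1,0,-1,-4,0,2,0,-1,-4,0,2,0])

```text
clock: 18.1
position: [0.4325, -0.3122, 0.2346]
tcp_rot: [0.001, -0.064, 0.998, -0.001]
ft_force: [-1.1, 0.8, 10.8]
opening: 0.0265
```

```bash
python3 - <<'E'
from v import *
S=cam('side')
rel(.3393,-.3234,.258,97.4)
i=crop(S,(380,270,465,400),6);cv2.imwrite('pics/z2.png',cv2.resize(i,(392,600)))
E
```

```text
shift [ 93.8   0.7 -23.6] turn -0.08 pos [ 0.4325 -0.3122  0.2346] R [[-0.992, -0.127, 0.003], [-0.127, 0.992, -0.002], [-0.002, -0.003, -1.0]] f [-1.6  1.2 11.5] op 0.02700877007833336 t 18.15 q [-0.85  0.34  1.31  0.    1.49 -2.55]
```

View pics/z2.png

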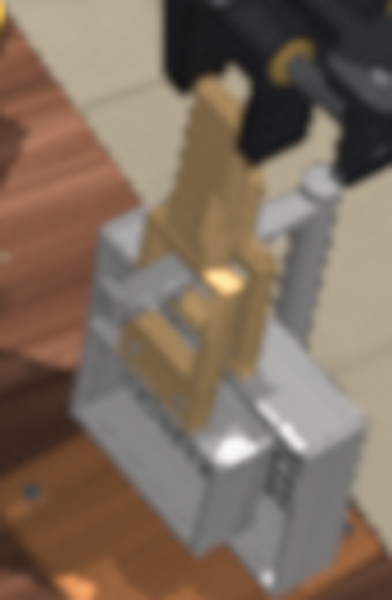

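drive_tool(moves=[-1,0,0,-1,0,-0.25,0,0,-1,0,0,0,0,-1,0,0,0,0,-1,0,0,0,0,-1,0])

```text
clock: 18.77
position: [0.432, -0.3119, 0.2337]
tcp_rot: [-0.0, -0.064, 0.998, 0.0]
ft_force: [-0.5, 0.5, 0.3]
opening: 0.0439
```

```bash
python3 - <<'E'
from v import *
S=cam('side')
rel(.3393,-.3234,.258,97.4)
i=crop(S,(380,270,465,400),6);cv2.imwrite('pics/z3.png',cv2.resize(i,(392,600)))
E
```

```text
shift [ 93.4   0.4 -24.3] turn -0.09 pos [ 0.432  -0.3119  0.2337] R [[-0.992, -0.127, -0.0], [-0.127, 0.992, 0.0], [0.0, 0.0, -1.0]] f [-1.2  0.5 -0.5] op 0.04378225772493204 t 18.825 q [-0.85  0.34  1.31  0.    1.5  -2.55]
```

View pics/z3.png

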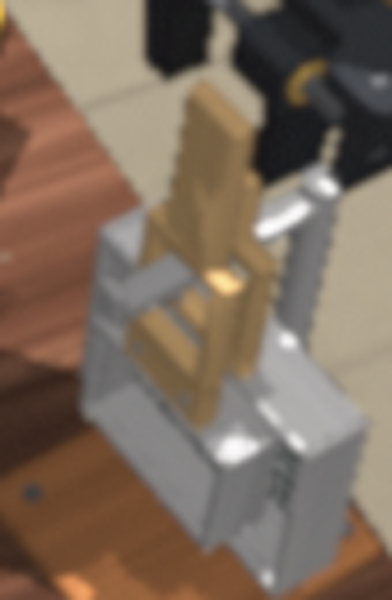

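drive_tool(moves=[0.1,0,0,-10,0,0.1,0,0,-50,0,0.1,0,0,-80,0,0.1,0,40,-80,0,0.1,0,90,-80,0])

```text
clock: 19.45
position: [0.4204, -0.2221, 0.3145]
tcp_rot: [0.0, -0.063, 0.998, -0.0]
ft_force: [1.0, 0.9, 0.1]
opening: 0.0482
```

drive_tool(moves=[0.1,0,50,0,0,0.1,0,100,0,0,0.1,0,150,0,0,0.1,0,190,0,0,0.1,0,190,0,0])

```text
clock: 20.08
position: [0.3959, -0.0323, 0.3149]
tcp_rot: [0.001, -0.066, 0.998, -0.0]
ft_force: [-0.4, -0.5, -0.2]
opening: 0.0482
```

```bash
cat > fin.py <<'E'
from v import *
import sys
S,P=cam('side'),cam('top')
i=crop(S,(375,270,475,405),6);i=cv2.resize(i,(444,600))
j=crop(P,(410,170,490,230),4);j=cv2.resize(j,(350,262))
j=cv2.copyMakeBorder(j,0,600-262,0,0,0)
cv2.imwrite(sys.argv[1],cv2.hconcat([i,j]))
for n in('side','top'):
  for t in ('small_sieve','large_sieve','sanding_block'): print(n,t,[(round(r['score'],2),np.round(r['box']).tolist()) for r in regions_of(n,t)])
rel(0.4,0,.3,90)
E
python3 fin.py pics/e1.png
```

```text
side small_sieve [(0.87, [403.0, 287.0, 443.0, 390.0]), (0.62, [207.0, 137.0, 242.0, 214.0])]
side large_sieve [(0.88, [402.0, 308.0, 457.0, 400.0])]
side sanding_block [(0.76, [309.0, 159.0, 336.0, 214.0]), (0.31, [400.0, 308.0, 462.0, 402.0])]
top small_sieve [(0.85, [433.0, 205.0, 481.0, 223.0]), (0.68, [149.0, 266.0, 190.0, 302.0])]
top large_sieve [(0.82, [418.0, 195.0, 480.0, 218.0])]
top sanding_block [(0.94, [201.0, 172.0, 241.0, 196.0])]
shift [-7.9 34.1 13.7] turn 7.24 pos [ 0.3965 -0.0348  0.3137] R [[-0.992, -0.126, -0.0], [-0.126, 0.992, 0.0], [0.0, 0.0, -1.0]] f [0.1 0.3 0.2] op 0.048533867552919635 t 20.475 q [-0.39  0.04  1.46 -0.    1.64 -2.08]
```

View pics/e1.png

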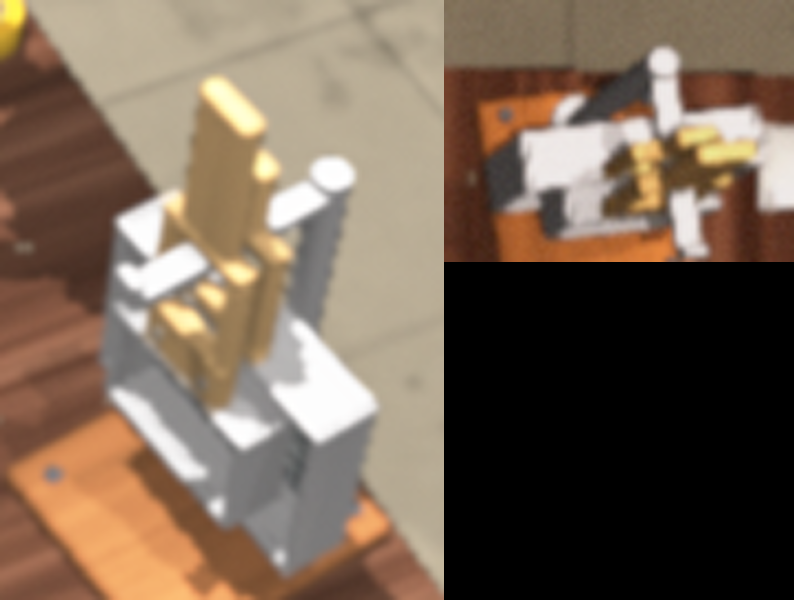

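```bash
cat > ff.py <<'E'
from v import *
S,P=cam('side'),cam('top')
k=lambda x,y:np.array((375+x/4.44-.4,270+y/4.44-.4))
def TP(Pt,q,zp):  # q: hx,hy,yaw_rel,pitch ; pivot at slot top on bar z=185
    Pt=np.array(Pt,float)-[0,0,zp]
    R=Ro.from_euler('zy',[q[2],q[3]]).as_matrix()
    return T((Pt@R.T)+[q[0],q[1],185],[ph[0],ph[1],0,ph[3]])
def f(obs,zp,x0):
    r=lambda q:np.r_[np.concatenate([proj(S,TP([b],q,zp))[0]-u for b,u in obs]),q[2]*20]
    s=least_squares(r,[x0,0,0,0],loss='soft_l1');return s.x,r(s.x)
os_=[((0,0,208),k(233,107)),((-5,-40,56),k(235,447)),((-5,-40,0),k(222,527)),((-5,40,0),k(107,398)),((5,-14,208),k(266,126)),((-5,14,208),k(203,84))]
ol=[((-5,-62,92),k(317,443)),((-5,-62,0),k(290,578)),((25,-62,92),k(377,408)),((-5,62,92),k(117,222))]
qs,r1=f(os_,128,-18);ql,r2=f(ol,146,-4)
for q,r in((qs,r1),(ql,r2)):print('x,y',q[:2].round(1),'yaw,pitch deg',np.degrees(q[2:]).round(1),'res',r[:-1].round(1))
R=Ro.from_euler('zy',ql[2:]).as_matrix();Rs=Ro.from_euler('zy',qs[2:]).as_matrix()
b=Rs@(np.array([23,0,28-128]))+[qs[0],qs[1],0]
print('small_back in large body',(R.T@(b-[ql[0],ql[1],0])+[0,0,146]).round(1))
roi=(375,270,475,405);i=crop(S,roi,4.44)
for M,q,zp,col in((LARGE,ql,146,(0,0,255)),(SMALL,qs,128,(255,0,0))):
    for a,c in M:
        u=(proj(S,TP([a,c],q,zp))-roi[:2]+.5)*4.44
        cv2.line(i,tuple(int(v) for v in u[0]),tuple(int(v) for v in u[1]),col,1,cv2.LINE_AA)
cv2.imwrite('pics/e2.png',i)
E
python3 ff.py
```

```text
x,y [-19.7  -1.9] yaw,pitch deg [-1.5 -0.1] res [-0.1 -0.6  1.   0.8  0.1  1.6 -0.4 -1.9  0.6 -0.2 -1.4 -0. ]
x,y [-5.9 -1.1] yaw,pitch deg [-0.2 -1.9] res [-0.2  0.2 -0.1 -0.1  0.5 -0.1 -0.1 -0. ]
small_back in large body [ 6.1 -1.3 45.8]
```

View pics/e2.png

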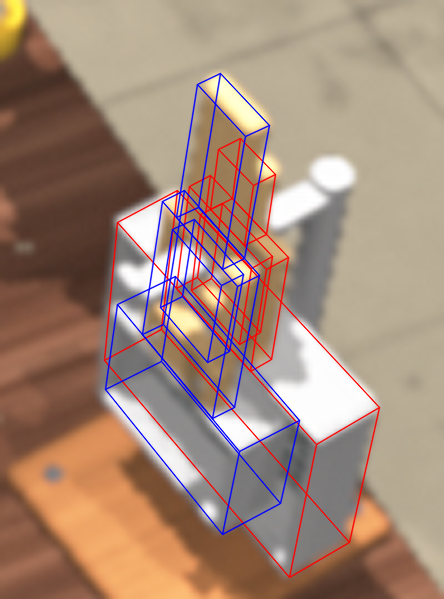

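```bash
python3 -c "
from g import *
print(hand_in()); print(get_state()['clock'])"
```

```text
the job is handed in; nothing more can be done
None
the job is handed in; nothing more can be done
```

Both sieves are hanging on the hook, open side towards the tip, and the job is handed in. I hung the large one first, then threaded the small wooden-handled one in front of it and slid it back. The pink look-alike was never touched.

My last checks, taken from the side camera after the gripper had moved well clear:
- **Position on the bar:** The handles sit about 14 mm apart, within the 10 to 25 mm asked. The bar runs through both slots.
- **Nesting:** The back of the small sieve's mesh is about 11 mm inside the large tray's rim and centred to within 1 to 2 mm. About 16 mm of its 28 mm depth is still in front of the rim.
- **Tilt:** The large sieve leans about 2° with its lower edge towards the post, which leaves a few millimetres clear of the post. The small one hangs level but is turned about 1.5°. The fit agreed with the picture to within about 2 pixels.
- **Sanding block:** It is still standing in the rack where it was.
- **Limits:** About 20 s of the 70 s had been used by my last reading. The highest force I read was about 12 N, when each sieve was set down on the bar.

One detector result disagreed. In the side view it gave a weak second match (score 0.31) for the sanding block at the hook, which is really the hung sieves. The main match (0.76) and the top view (0.94) both put the block in the rack.

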